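# Shut the punch case at the leather bench

## Task

With the fingertips, first push the upright tool flap all the way down flat into the wooden case, and only then push the open cover over until it lies fully shut on the rim. Just push: do not take the flap or the cover between the fingers, do not lift or shove the case, and leave the spool, the jar and the steel weight standing where they are.

Things in the scene. Friction and masses are not known exactly. Their poses are not given: they have to be found in the camera images.
- case: Loose, heavy (about 2.5 kg) open wooden case, 220 mm along its x, 200 mm along its y, rim 60 mm above the bench, walls 8 mm. Origin: centre of its underside; z up. The cover is hinged along the top of the +y wall, the flap inside the -y wall; both hinge lines run along x. Thread spools lie in it up to 33 mm high. Its yaw on the bench varies by up to 0.6 rad.
- flap (a joint): Tool flap's angle, rad: 0 = folded flat into the case, 1.57 = upright; range 0 to 1.80, starts at 1.40 to 1.70. Hinge line at y -85, z +47 mm in the case's frame, mid-thickness of the board. At 0 it reaches from there to +y. Stiff friction hinge (0.2 N m): it stays where it is left and must be pushed all the way, 2 to 4 N near its edge. Upright, it blocks the cover.
- flap_edge (a point): Middle of the flap's free edge, mid-thickness. Plywood board 196 mm along the hinge, 130 mm hinge to edge, 6 mm thick, 160 g. Site axes turn with it: x along the hinge, y from hinge to edge, z out of the smooth face: the face to push, looking to the case's -y when upright and up (50 mm over the bench, 10 below the rim) when flat. Steel punches on the other face stand out 8 mm.
- cover (a joint): Cover's angle, rad: 0 = shut on the rim, 1.57 = upright; range 0 to 2.05, starts at 1.65 to 1.95 (leaning outwards). Hinge line at y +100, z +60.5 mm in the case's frame, on the board's inner face. At 0 it reaches from there to -y. Stiff friction hinge (0.5 N m): it stays where it is left and must be pushed all the way, 2 to 5 N near its edge.
- cover_edge (a point): Middle of the cover's free edge, mid-thickness. Flat wooden board 220 mm along the hinge, 200 mm hinge to edge, 8 mm thick, 300 g, thin dark leather panel on the outer face. Site axes turn with it: -y from hinge to edge, z out of the outer face: the face to push, looking to the case's +y when upright and up (68.5 mm over the bench) when shut.
- spool: Bystander: upright thread spool, 44 mm across, 55 mm high, 60 g. Origin: centre of its underside.
- jar: Bystander: white jar with black cap, 48 mm across, 55 mm high, 120 g. Origin: centre of its underside.
- weight: Bystander: steel hand weight with a knob, 48 mm across, 60 mm high, 450 g. Origin: centre of its underside.

How it is judged:
On the way, in this order (a step that is already met when the one before it is completed fails the run):
1. the flap is folded down flat (within 0.08 rad) while the cover still stands open (over 1.2 rad) (value of joint flap below 0.08 rad and value of joint cover above 1.2 rad), for 0.2 s.
2. the cover is shut (within 0.06 rad) over the folded flap (value of joint cover below 0.06 rad and value of joint flap below 0.08 rad), for 0.2 s.
At the end, for the whole second after the job is handed in: The flap lies flat in the case (joint under 0.08 rad) and the cover is shut over it (joint under 0.06 rad); the case is at rest, upright and within 30 mm of where it stood; the spool, jar and weight stand upright within 15 mm of their places (all of step 2 and linear speed of case below 0.02 m/s and distance of case from where it was at the start of the episode below 0.03 m and angle between case's own z axis and vertical below 0.04 rad and distance of each of spool, jar, weight from where it was at the start of the episode below 0.015 m and angle between each of spool, jar, weight's own z axis and vertical below 0.15 rad); the robot touches nothing.
It fails at once if the flap is taken between the fingers (x of the grasp point in the frame of flap_edge between -0.1 and 0.1 m and y of the grasp point in the frame of flap_edge between -0.13 and 0.003 m and z of the grasp point in the frame of flap_edge between -0.003 and 0.003 m and contact force between the fingers and flap above 1 N).
It fails at once if the cover is taken between the fingers (x of the grasp point in the frame of cover_edge between -0.1 and 0.1 m and y of the grasp point in the frame of cover_edge between -0.003 and 0.2 m and z of the grasp point in the frame of cover_edge between -0.004 and 0.004 m and contact force between the fingers and cover above 1 N).
It fails at once if the case is shoved (over 30 mm), lifted (over 10 mm) or tipped (over 0.1 rad) (distance of case from where it was at the start of the episode above 0.03 m or height (world z) of case above 0.01 m or angle between case's own z axis and vertical above 0.1 rad).
It fails at once if the spool, jar or weight is lifted (over 15 mm), moved (over 15 mm) or knocked over (distance of any of spool, jar, weight from where it was at the start of the episode above 0.015 m or height (world z) of any of spool, jar, weight above 0.015 m or angle between any of spool, jar, weight's own z axis and vertical above 0.3 rad).
It also fails if it takes over 64 s, if anything falls off the work surface, if the arm or the gripper's body presses on something with over 40 N, if the wrist force passes 120 N, or if a joint passes its speed limit or range.

## Robot

A 6-joint arm with a two-finger parallel gripper is mounted at the origin on the work surface. World frame = base frame: x ahead of the robot, y to its left, z up, the work surface at z = 0. Lengths are in m, angles in rad, forces in N, time in s.
With the tool pointing down it reaches from about 0.35 to 0.85 m from the base axis. Payload 8.1 kg.
Tool frame: the origin (TCP) lies at the centre of the arm's flange, where the gripper is bolted on; the fingertips stand 186 mm ahead of it and the grasp point (between the pads) lies 167 mm ahead of it; z points along the fingers, y is the direction in which the jaws open and shut (so a half turn about z gives the same grasp; the last joint's range is limited). The gripper opens to 93 mm and grips with 3 to 60 N. Pads are 15 mm wide; open, the fingers measure 128 mm over their backs; the gripper's body (75 mm by 188 mm) begins 65 mm behind the grasp point.
Start: joints at [1.221, 0.13, 1.488, -0, 1.523, -0.085], TCP at [0.157, 0.579, 0.405] pointing down, gripper open.
Joint ranges: [-2.96, 2.96], [-0.89, 2.26], [0.02, 2.5], [-1.34, 4.48], [0, 2.73], [-2.66, 2.66]. Speed limits (rad/s): [2.39, 2.39, 2.79, 3.14, 3.14, 3.14].

## Interface

Orientations are given as a rotation vector (axis times angle).
In Python, from plant import robot, viewer, order gives the robot as it stands.
- The arm moves only by the tool apply_moves, never from a script. Its argument "deltas" is a list of rows, each a list of 3 entries, a list of its own where there are three numbers: the finger opening in mm, from 0 to 93, then the shift along the tool's x, y, z in mm, then the turn about the tool's z in rad. In form: [[grip, [dx, dy, dz], yaw], ...]. A call has 1 to 5 rows; each row shifts and turns the commanded pose from where the row before left it, along the tool's axes as they then stand; what a row does not reach is not made up. A row lasts 1/8 s, in which the tool goes at most 62.5 mm and 10.7 degrees, less where a joint would pass 70% of its speed; a pose out of reach is approached as far as the arm can. A call is refused whole if a number of a shift passes 62.5 or a number of a turn 0.188, either way. A call with a gripper value outside its range is refused whole. The fingers move at their own pace and stop on an object; "grip_force" is the grip in N (left out, the last holds). Time passes only in rows, so rows that do not move let the fingers close. It gives the time, the measured TCP pose, the force and the opening at its end, in the units of the state.
- robot.read_state(): the state, without advancing time (a new reading comes with each control period).
- viewer.read_camera(name): name is "scene" or "top" or "wrist"; returns the picture (400x640x3 uint8, blue, green, red); there is no depth.
- viewer.get_calibration(name): a dict with "fx", "fy", "cx", "cy" (pixels), "R" (3x3) and "t" (3): a world point X has camera coordinates R X + t. Camera axes: x right, y down, z forward; pixel columns grow to the right and rows downward; lengths in m; the calibration is good to about 2 mm. A picture is of the moment at which its call begins: read the wrist's pose just before it. get_calibration takes no time and is no camera call; for the wrist camera it gives the pose at the moment of the call.
- order.close_job(): hands the job in, once; it reports no verdict.
The state is a dict: "t": time; "q": joint angles; "dq": joint speeds; "joint_torque": joint torques, N m; "tool_pos": TCP position; "orientation": TCP orientation; "force": force on the tool from outside, world axes, zero at the start; "wrist_torque": the same for the moment, N m; "opening": finger opening in m.
Only numpy, scipy, OpenCV 4.12 (cv2) and the standard library are available. Lean on these libraries where they do the work, as an engineer would, in place of code of your own. Each camera call takes 0.05 s, during which the arm holds its last target. There are 200 camera calls.

## Working session

There is one attempt and no reset: what is moved stays moved. The work goes in short steps, Python scripts to look and compute and a tool call to move; the robot and the scene stay as the last step left them, time stands still between calls to the robot, and variables do not carry over. Pictures are saved under pics/ and viewed, about 8 in all and at most 12, crops included, and the job is handed in when it is done.

Besides the shell and the picture viewer there is one more tool, called after "Request:" in YAML: its name, and indented under it one key for each argument. apply_moves: Moves the arm, as the interface text tells. Its arguments: {"type":"object","properties":{"deltas":{"type":"array"},"grip_force":{"type":"number"}},"required":["deltas"]}

```bash
mkdir -p pics; python3 - <<'E'
from plant import robot,viewer
import cv2
s=robot.read_state();print({k:s[k] for k in('t','tool_pos','orientation','force','opening')})
for n in('scene','top'):
    cv2.imwrite(f'pics/{n}0.png',viewer.read_camera(n));c=viewer.get_calibration(n);print(n,c)
E
```

```text
{'t': 0.0, 'tool_pos': array([0.15691829, 0.57887927, 0.40368674]), 'orientation': array([-4.14662349e-01, -3.11373692e+00,  2.84140896e-03]), 'force': array([-0.38341757, -0.61059564, -0.7698667 ]), 'opening': 0.09310958708179987}
scene {'fx': 511.11556811277524, 'fy': 511.11556811277524, 'cx': 324.5523499477795, 'cy': 198.81126654291327, 'R': array([[ 0.11801114,  0.99289804,  0.01506169],
       [ 0.67774232, -0.06944903, -0.73201242],
       [-0.72576767,  0.09659356, -0.68112478]]), 't': array([-0.08877845, -0.34475761,  1.32024584])}
top {'fx': 440.2210940713909, 'fy': 440.2210940713909, 'cx': 325.8620852792429, 'cy': 198.9185603130829, 'R': array([[ 0.0056365 , -0.99989459, -0.01338029],
       [-0.98078935, -0.00291873, -0.19504804],
       [ 0.19498843,  0.01422264, -0.98070242]]), 't': array([0.01275104, 0.56647068, 0.79703762])}
```

View pics/top0.png

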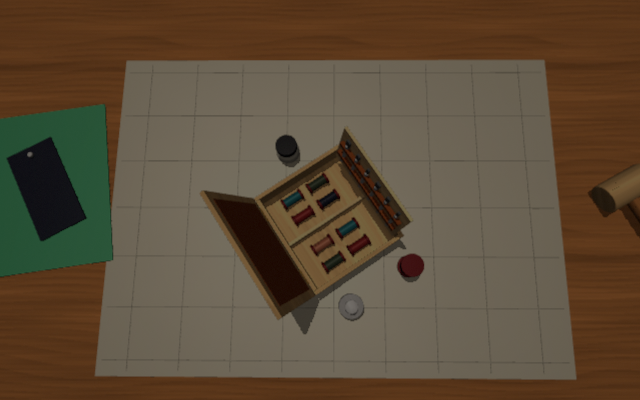

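View pics/scene0.png

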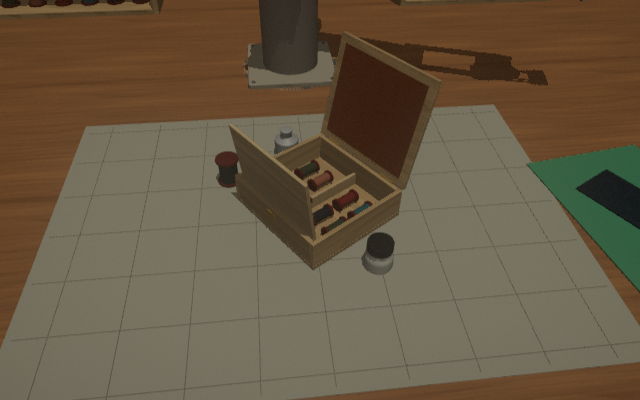

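```bash
python3 - <<'E'
import cv2,numpy as np
for n,(x0,y0,w,h,k) in {'top':(195,120,250,200,3),'scene':(205,30,240,250,2.4)}.items():
    im=cv2.imread(f'pics/{n}0.png')[y0:y0+h,x0:x0+w]
    im=cv2.resize(im,None,fx=k,fy=k,interpolation=cv2.INTER_CUBIC)
    im=(255*(im/255.)**.6).astype('uint8')
    for d in range(0,w,20): cv2.putText(im,str(x0+d),(int(d*k),9),0,.33,(0,255,255));cv2.line(im,(int(d*k),10),(int(d*k),18),(0,255,255))
    for d in range(0,h,20): cv2.putText(im,str(y0+d),(0,int(d*k)+4),0,.33,(0,255,255));cv2.line(im,(24,int(d*k)),(32,int(d*k)),(0,255,255))
    cv2.imwrite(f'pics/{n}_crop.png',im)
E
```

```text
(no output)
```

View pics/top_crop.png

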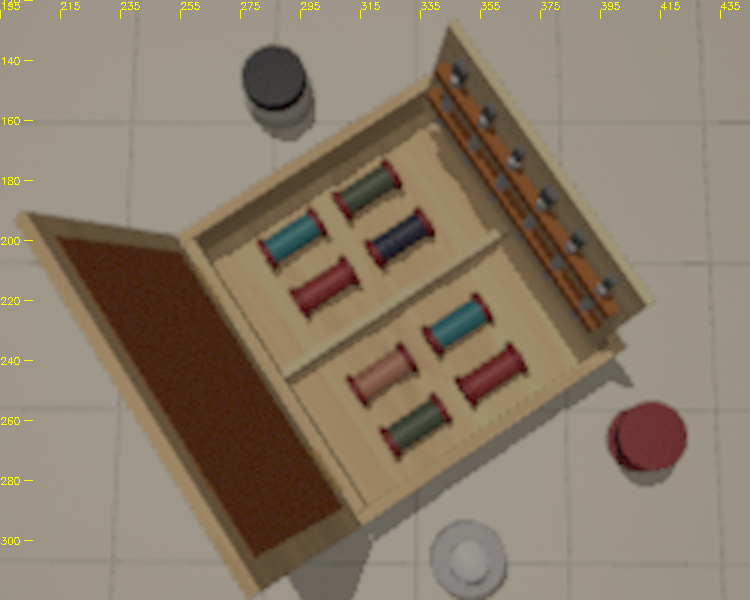

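View pics/scene_crop.png

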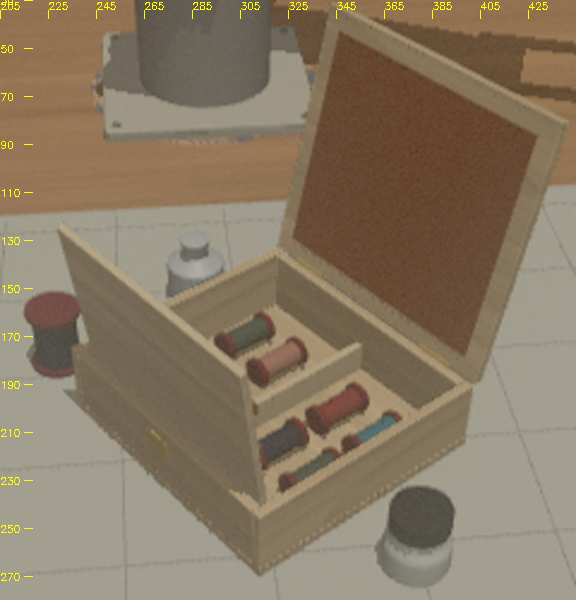

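```bash
cat > h.py <<'E'
import numpy as np,cv2,json
from plant import robot,viewer
from scipy.optimize import least_squares
from scipy.spatial.transform import Rotation as Ro
C={n:viewer.get_calibration(n) for n in('scene','top')}
def proj(n,X):
    c=C[n];p=c['R']@np.array(X)+c['t'];return np.array([c['fx']*p[0]/p[2]+c['cx'],c['fy']*p[1]/p[2]+c['cy']])
def ray(n,uv,z):
    c=C[n];d=c['R'].T@[(uv[0]-c['cx'])/c['fx'],(uv[1]-c['cy'])/c['fy'],1];o=-c['R'].T@c['t'];return o+d*(z-o[2])/d[2]
def fl(x,r,n,a): return [x,-.085+r*np.cos(a)-n*np.sin(a),.047+r*np.sin(a)+n*np.cos(a)]
def cv(x,r,n,a): return [x,.1-r*np.cos(a)+n*np.sin(a),.0605+r*np.sin(a)+n*np.cos(a)]
def W(P,p): # case->world, P=(x,y,yaw)
    c,s=np.cos(P[2]),np.sin(P[2]);return np.array([P[0]+c*p[0]-s*p[1],P[1]+s*p[0]+c*p[1],p[2]])
def tip():
    s=robot.read_state();R=Ro.from_rotvec(s['orientation']).as_matrix()
    return s,R,s['tool_pos']+R@[0,0,.186]
def rows(P,pts,yaw_to=True):
    """pts: case-frame tip-centre points, printed as successive tool deltas (mm) with R as now"""
    s,R,t=tip();out=[]
    for p in pts:
        w=W(P,p);out.append(np.round(R.T@(w-t)*1000,0).tolist());t=w
    return out
E
python3 - <<'E'
from h import *
obs=[('top','c',(.11,.2,.004),(202.3,191.5)),('top','c',(-.11,.2,.004),(279.3,318.5)),
('top','b',(.11,.1,.06),(255.7,199)),('top','b',(-.11,.1,.06),(316.7,294.5)),('top','b',(-.11,-.1,.06),(402.3,235)),
('top','f',(.098,.13,0),(345.7,127.5)),('top','f',(-.098,.13,0),(412,219.3)),
('scene','c',(-.11,.2,.004),(345,32)),('scene','c',(.11,.2,.004),(441.3,81.7)),
('scene','b',(.11,-.1,.06),(312.5,244.6)),('scene','b',(.11,-.1,0),(314.2,268.8)),('scene','b',(.11,.1,.06),(400.8,190.4)),
('scene','b',(-.11,-.1,.06),(236.3,174.6)),('scene','b',(-.11,.1,.06),(320.4,134.2)),
('scene','f',(-.098,.13,0),(230.5,124.2)),('scene','f',(.098,.13,0),(307.5,186.7))]
def res(v):
    r=[]
    for n,k,p,uv in obs:
        q=p if k=='b' else (cv(*p,v[4]) if k=='c' else fl(*p,v[3]))
        r.append(proj(n,W(v,q))-uv)
    return np.ravel(r)
s=least_squares(res,[.55,.05,.596,1.5,1.8],loss='soft_l1');print(s.x.round(4));print(res(s.x).reshape(-1,2).round(1).tolist())
json.dump(s.x.tolist(),open('P.json','w'))
P=s.x
for n,uv,z in(('jar',(286.3,145.7),.055),('spool',(413,265),.055),('weight',(351.7,307.3),.06)):
    w=ray('top',uv,z);c,q=np.cos(P[2]),np.sin(P[2]);d=w-[P[0],P[1],0];print(n,w.round(3),'case',[round(c*d[0]+q*d[1],3),round(-q*d[0]+c*d[1],3)])
_,R,t=tip();print(R.round(3),t)
print('start pt flap',W(P,fl(0,.105,.03,P[3])),'cover',W(P,cv(0,.2,.03,P[4])))
E
```

```text
[0.5319 0.0121 0.5916 1.7046 1.8147]
[[-2.1, -0.3], [-0.2, -0.1], [-2.9, -1.2], [-1.4, 0.3], [1.2, 0.0], [-1.0, -1.6], [-0.3, 0.8], [-1.3, -1.1], [-0.3, -1.1], [0.8, 1.1], [-0.9, 1.8], [1.6, -0.3], [-2.3, -0.1], [-0.4, -1.7], [-1.2, -0.6], [-1.0, -0.7]]
jar [0.674 0.095 0.055] case [np.float64(0.164), np.float64(-0.011)]
spool [ 0.441 -0.149  0.055] case [np.float64(-0.166), np.float64(-0.083)]
weight [ 0.363 -0.033  0.06 ] case [np.float64(-0.166), np.float64(0.057)]
[[-0.965  0.262 -0.001]
 [ 0.262  0.965 -0.002]
 [ 0.    -0.002 -1.   ]] [0.15685158 0.57862027 0.21780421]
start pt flap [ 0.60368321 -0.09478404  0.14706106] cover [0.43294627 0.15932939 0.24733618]
```

Request:
apply_moves:
  deltas:
    - [0,[0,0,-50],0.18]
    - [0,[0,0,-50],0.18]
    - [0,[0,0,0],0.18]
    - [0,[0,0,0],0.17]
    - [0,[0,0,0],0]
  grip_force: 20

```text
t: 0.72
tool_pos: [0.157, 0.5791, 0.5043]
orientation: [1.47, 2.776, -0.001]
force: [-0.3, -0.9, -0.1]
opening: 0.0476
```

```bash
python3 - <<'E'
from h import *
P=json.load(open('P.json'));s,R,t=tip();print(R.round(3),t,s['q'])
print(rows(P,[(0,-.17,.32),(0,-.17,.15)]))
E
```

```text
[[-0.562  0.827 -0.   ]
 [ 0.827  0.562 -0.001]
 [-0.001 -0.001 -1.   ]] [0.15693917 0.57891701 0.31825481] [ 1.22061358e+00  1.11941883e-01  1.32874212e+00 -1.54652109e-05
  1.70176337e+00  6.23566394e-01]
[[-850.0, -10.0, -1.0], [0.0, 0.0, 170.0]]
```

Request:
apply_moves:
  deltas:
    - [0,[-50,-2,0],0]
    - [0,[-50,-2,0],0]
    - [0,[-50,-2,0],0]
    - [0,[-50,-2,0],0]
    - [0,[-50,-2,0],0]

```text
t: 1.35
tool_pos: [0.2896, 0.3651, 0.5043]
orientation: [-1.464, -2.78, 0.001]
force: [1.0, 1.1, -0.2]
opening: 0.0016
```

Request:
apply_moves:
  deltas:
    - [0,[-50,0,0],0]
    - [0,[-50,0,0],0]
    - [0,[-50,0,0],0]
    - [0,[-50,0,0],0]
    - [0,[-50,0,0],0]

```text
t: 1.98
tool_pos: [0.43, 0.1582, 0.5045]
orientation: [-1.465, -2.779, 0.0]
force: [0.7, 0.1, -0.3]
opening: 0.0007
```

Request:
apply_moves:
  deltas:
    - [0,[-50,0,0],0]
    - [0,[-50,0,0],0]
    - [0,[-50,0,0],0]
    - [0,[-50,0,0],0]
    - [0,[-50,0,0],0]

```text
t: 2.6
tool_pos: [0.5704, -0.0487, 0.5043]
orientation: [-1.464, -2.779, 0.0]
force: [0.0, 0.9, 0.3]
opening: 0.0004
```

Request:
apply_moves:
  deltas:
    - [0,[-50,0,0],0]
    - [0,[-50,0,0],0]
    - [0,[0,0,0],0]

```text
t: 2.98
tool_pos: [0.6269, -0.133, 0.5019]
orientation: [-1.468, -2.773, 0.002]
force: [-0.3, 0.2, -0.7]
opening: 0.0007
```

```bash
python3 - <<'E'
from h import *
P=json.load(open('P.json'));s,R,t=tip();print(R.round(3),t,s['q'],s['t'],s['opening'])
print(rows(P,[(0,-.17,.15)]))
E
```

```text
[[-0.562  0.827 -0.004]
 [ 0.827  0.562  0.   ]
 [ 0.002 -0.003 -1.   ]] [ 0.62617735 -0.13296276  0.31587518] [-2.88915875e-01  2.26586884e-01  1.20557810e+00 -6.57772663e-04
  1.71317810e+00 -8.86036062e-01] 2.975 0.0006894573579426099
[[3.0, 3.0, 166.0]]
```

Request:
apply_moves:
  deltas:
    - [0,[2,1,41],0]
    - [0,[0,1,41],0]
    - [0,[0,1,41],0]
    - [0,[0,0,41],0]
    - [0,[0,0,0],0]

```text
t: 3.6
tool_pos: [0.6255, -0.1255, 0.3364]
orientation: [-1.463, -2.771, 0.002]
force: [-0.5, 0.4, 0.5]
opening: 0.0002
```

```bash
python3 - <<'E'
from h import *
P=json.load(open('P.json'));s,R,t=tip();print(t,s['force'])
A=np.r_[np.arange(1.5,0,-.15),0,-.03]
print(rows(P,[(0,-.125,.15)]+[np.array(fl(0,.105,.003,a))+[0,-.0075,0] for a in A]))
cv2.imwrite('pics/s1.png',viewer.read_camera('scene'))
E
```

```text
[ 0.62399974 -0.12498966  0.15036714] [-0.46713602  0.38051042  0.4814466 ]
[[40.0, 0.0, 1.0], [37.0, 0.0, -2.0], [16.0, 0.0, 2.0], [15.0, 0.0, 4.0], [14.0, 0.0, 6.0], [13.0, 0.0, 9.0], [12.0, 0.0, 10.0], [10.0, 0.0, 12.0], [8.0, 0.0, 13.0], [6.0, 0.0, 15.0], [4.0, 0.0, 15.0], [2.0, 0.0, 16.0], [0.0, 0.0, 3.0]]
```

View pics/s1.png

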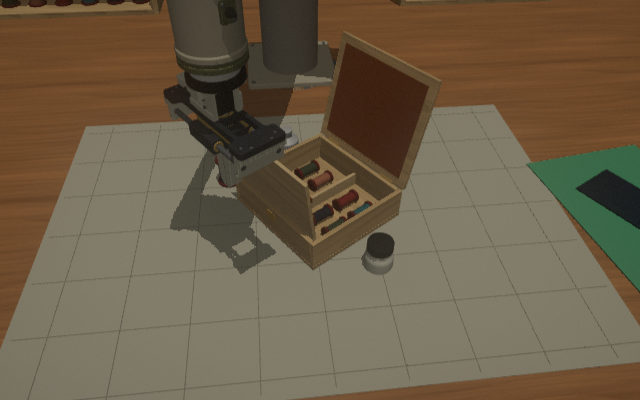

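The closed fingers (about 240,175) stand behind the flap with the body's long side parallel to the hinge. The case is unmoved, so I start pushing.

Request:
apply_moves:
  deltas:
    - [0,[20,0,0],0]
    - [0,[20,0,1],0]
    - [0,[12,0,0],0]
    - [0,[12,0,0],0]
    - [0,[13,0,-2],0]

```text
t: 4.28
tool_pos: [0.584, -0.0626, 0.3426]
orientation: [1.471, 2.774, 0.0]
force: [2.1, -1.6, -0.8]
opening: 0.0004
```

Request:
apply_moves:
  deltas:
    - [0,[16,0,2],0]
    - [0,[15,0,4],0]
    - [0,[14,0,6],0]
    - [0,[13,0,9],0]

```text
t: 4.78
tool_pos: [0.5508, -0.014, 0.3202]
orientation: [-1.471, -2.776, -0.0]
force: [1.4, -0.6, 1.8]
opening: 0.0008
```

```bash
python3 - <<'E'
from h import *
P=json.load(open('P.json'));s,R,t=tip();print(t,s['force'])
A=[.75,.6,.45,.3,.15,0,-.03]
print(rows(P,[np.array(fl(0,.105,.003,a))+[0,-.0075,0] for a in A]))
cv2.imwrite('pics/s2.png',viewer.read_camera('scene')[40:290,150:450])
E
```

```text
[ 0.55081578 -0.01396441  0.13419553] [ 1.41113368 -0.55094909  1.75160347]
[[14.0, -1.0, 13.0], [10.0, 0.0, 12.0], [8.0, 0.0, 13.0], [6.0, 0.0, 14.0], [4.0, 0.0, 15.0], [2.0, 0.0, 16.0], [0.0, 0.0, 3.0]]
```

View pics/s2.png

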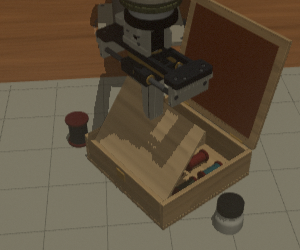

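The flap is about half down, with roughly 2.5 N at the tip, and the case is still.

Request:
apply_moves:
  deltas:
    - [0,[12,0,11],0]
    - [0,[10,0,12],0]
    - [0,[8,0,13],0]
    - [0,[6,0,14],0]
    - [0,[4,0,15],0]

```text
t: 5.45
tool_pos: [0.5287, 0.0185, 0.2545]
orientation: [-1.471, -2.775, 0.0]
force: [0.4, 0.7, 0.7]
opening: 0.0003
```

Request:
apply_moves:
  deltas:
    - [0,[2,0,12],0]
    - [0,[0,0,3],0]
    - [0,[0,0,2],0]
    - [0,[0,0,0],0]

```text
t: 5.95
tool_pos: [0.528, 0.0197, 0.2389]
orientation: [1.471, 2.775, 0.0]
force: [-0.7, -0.3, 0.3]
opening: 0.0004
```

```bash
python3 - <<'E'
from h import *
P=json.load(open('P.json'));s,R,t=tip();print(t,s['force'])
E
```

```text
[0.52811461 0.01965975 0.05293784] [-0.6750902  -0.2895735   0.28026397]
```

Request:
apply_moves:
  deltas:
    - [0,[0,0,2],0]
    - [0,[0,0,2],0]
    - [0,[0,0,0],0]

```text
t: 6.32
tool_pos: [0.5283, 0.0198, 0.2362]
orientation: [1.471, 2.775, 0.0]
force: [-4.6, -0.4, 11.8]
opening: 0.0004
```

```bash
python3 - <<'E'
from h import *
s,R,t=tip();print(t,s['force'])
cv2.imwrite('pics/s3.png',cv2.resize(viewer.read_camera('scene')[90:280,200:420],None,fx=2.5,fy=2.5))
E
```

```text
[0.5284788  0.01970499 0.05024603] [-4.60306144 -0.38685857 11.7768905 ]
```

View pics/s3.png

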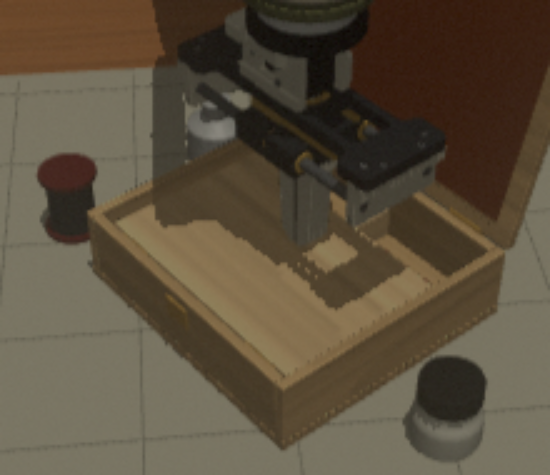

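The flap lies flat against its stop, with 12 N at tip z 50.2 mm, and the bystanders are in place. Next I raise the tool and cross over the cover to its outer side.

Request:
apply_moves:
  deltas:
    - [0,[0,0,-54],0]
    - [0,[0,0,-55],0]
    - [0,[0,0,-55],0]
    - [0,[0,0,-55],0]
    - [0,[0,0,-55],0]

```text
t: 7.0
tool_pos: [0.5275, 0.0198, 0.5107]
orientation: [1.471, 2.775, 0.0]
force: [0.4, -0.4, -0.1]
opening: 0.0006
```

Request:
apply_moves:
  deltas:
    - [0,[42,0,0],0]
    - [0,[42,0,0],0]
    - [0,[42,0,0],0]
    - [0,[42,0,0],0]
    - [0,[42,0,0],0]

```text
t: 7.62
tool_pos: [0.4091, 0.1946, 0.5089]
orientation: [1.471, 2.775, 0.001]
force: [-0.7, 0.5, 0.9]
opening: 0.0007
```

```bash
python3 - <<'E'
from h import *
P=json.load(open('P.json'));s,R,t=tip();print(t,s['q'])
A=np.r_[np.arange(1.5,0,-.12),0]
print(rows(P,[(0,.22,.22),(0,.172,.22)]+[np.array(cv(0,.165,.008,a))+[0,.0075,0] for a in A]))
cv2.imwrite('pics/t4.png',viewer.read_camera('top')[60:360,140:540])
E
```

```text
[0.40917413 0.19461173 0.32286129] [ 3.30680304e-01 -2.91643320e-01  1.70019043e+00  3.93487923e-05
  1.73241757e+00 -2.65072312e-01]
[[0.0, -0.0, 103.0], [-48.0, -0.0, 0.0], [-68.0, -0.0, -6.0], [-20.0, -0.0, 2.0], [-19.0, -0.0, 4.0], [-19.0, -0.0, 6.0], [-18.0, -0.0, 8.0], [-17.0, -0.0, 11.0], [-15.0, -0.0, 12.0], [-14.0, -0.0, 14.0], [-12.0, -0.0, 16.0], [-10.0, -0.0, 17.0], [-8.0, -0.0, 18.0], [-6.0, -0.0, 19.0], [-3.0, -0.0, 20.0], [-1.0, -0.0, 10.0]]
```

View pics/t4.png

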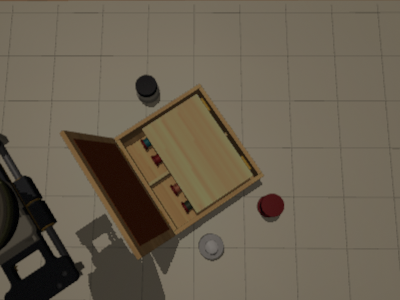

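The flap is flat, the cover is still open and unmoved, and the gripper is on the cover's outer side. Now I descend and push.

Request:
apply_moves:
  deltas:
    - [0,[3,0,34],0]
    - [0,[0,0,34],0]
    - [0,[0,0,34],0]
    - [0,[-20,0,0],0]
    - [0,[-20,0,0],0]

```text
t: 8.3
tool_pos: [0.4309, 0.1626, 0.4061]
orientation: [-1.47, -2.776, 0.001]
force: [0.1, 0.8, 0.3]
opening: 0.0
```

Request:
apply_moves:
  deltas:
    - [0,[-15,0,0],0]
    - [0,[-15,0,0],0]
    - [0,[-15,0,-1],0]
    - [0,[-17,0,-2],0]
    - [0,[-17,0,-3],0]

```text
t: 8.93
tool_pos: [0.4755, 0.0968, 0.4122]
orientation: [-1.47, -2.775, 0.001]
force: [-1.9, 2.7, -2.2]
opening: 0.0002
```

```bash
python3 - <<'E'
from h import *
P=json.load(open('P.json'));s,R,t=tip();print(t,s['force'])
A=np.r_[np.arange(1.38,0,-.12),0]
print(rows(P,[np.array(cv(0,.165,.008,a))+[0,.0075,0] for a in A]))
cv2.imwrite('pics/s5.png',viewer.read_camera('scene')[0:290,150:500])
E
```

```text
[0.47519914 0.09681841 0.22617865] [-1.94830832  2.6808803  -2.16416539]
[[-18.0, -0.0, 2.0], [-19.0, -0.0, 4.0], [-19.0, -0.0, 6.0], [-18.0, -0.0, 8.0], [-17.0, -0.0, 11.0], [-15.0, -0.0, 12.0], [-14.0, -0.0, 14.0], [-12.0, -0.0, 16.0], [-10.0, -0.0, 17.0], [-8.0, -0.0, 18.0], [-6.0, -0.0, 19.0], [-3.0, 0.0, 20.0], [-1.0, 0.0, 10.0]]
```

View pics/s5.png

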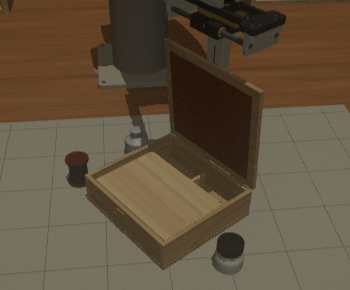

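The cover is just past upright, about 3–4 N at the tip, the case still and the flap flat.

Request:
apply_moves:
  deltas:
    - [0,[-17,0,2],0]
    - [0,[-19,0,4],0]
    - [0,[-19,0,6],0]
    - [0,[-18,0,8],0]
    - [0,[-17,0,11],0]

```text
t: 9.6
tool_pos: [0.5264, 0.0219, 0.3811]
orientation: [1.472, 2.775, -0.0]
force: [-1.9, 0.9, 2.3]
opening: 0.0004
```

Request:
apply_moves:
  deltas:
    - [0,[-15,0,12],0]
    - [0,[-14,0,14],0]
    - [0,[-12,0,16],0]
    - [0,[-10,0,17],0]
    - [0,[-8,0,18],0]

```text
t: 10.22
tool_pos: [0.5591, -0.0261, 0.3035]
orientation: [1.471, 2.775, 0.0]
force: [-0.4, -0.8, 2.2]
opening: -0.0
```

```bash
python3 - <<'E'
from h import *
P=json.load(open('P.json'));s,R,t=tip();print(t,s['force'])
A=[.12,0]
print(rows(P,[np.array(cv(0,.165,.008,a))+[0,.0075,0] for a in A]))
E
```

```text
[ 0.55919163 -0.0261667   0.11754298] [-0.38109567 -0.79101466  2.15789347]
[[-8.0, -1.0, 29.0], [-2.0, -0.0, 20.0]]
```

Request:
apply_moves:
  deltas:
    - [0,[-5,0,15],0]
    - [0,[-3,0,15],0]
    - [0,[-1,0,12],0]
    - [0,[0,0,5],0]
    - [0,[0,0,0],0]

```text
t: 10.85
tool_pos: [0.5635, -0.0328, 0.2573]
orientation: [-1.471, -2.775, 0.0]
force: [0.0, -0.5, 0.0]
opening: 0.0005
```

Request:
apply_moves:
  deltas:
    - [0,[0,0,2],0]
    - [0,[0,0,2],0]
    - [0,[0,0,0],0]

```text
t: 11.22
tool_pos: [0.564, -0.033, 0.2548]
orientation: [1.471, 2.775, 0.001]
force: [-3.3, 1.5, 6.1]
opening: 0.0003
```

```bash
python3 - <<'E'
from h import *
s,R,t=tip();print(t,s['force'])
E
```

```text
[ 0.56419025 -0.03300804  0.06882568] [-3.29035482  1.54109775  6.13251898]
```

Request:
apply_moves:
  deltas:
    - [0,[0,0,2],0]
    - [0,[0,0,0],0]
    - [0,[0,0,0],0]

```text
t: 11.6
tool_pos: [0.5641, -0.033, 0.2547]
orientation: [1.47, 2.775, 0.001]
force: [-10.6, 2.4, 21.4]
opening: 0.0008
```

Request:
apply_moves:
  deltas:
    - [0,[0,0,-40],0]
    - [0,[0,0,-50],0]
    - [0,[0,0,-50],0]
    - [0,[0,0,-50],0]
    - [0,[0,0,-50],0]

```text
t: 12.22
tool_pos: [0.5635, -0.033, 0.4936]
orientation: [1.471, 2.775, 0.0]
force: [0.8, -0.4, 0.1]
opening: 0.0008
```

Request:
apply_moves:
  deltas:
    - [0,[50,0,0],0]
    - [0,[50,0,0],0]
    - [0,[50,0,0],0]
    - [0,[50,0,0],0]
    - [0,[50,0,0],0]

```text
t: 12.85
tool_pos: [0.4223, 0.1749, 0.492]
orientation: [1.471, 2.775, 0.001]
force: [0.1, 0.6, -1.0]
opening: 0.0006
```

Request:
apply_moves:
  deltas:
    - [0,[50,0,0],0]
    - [0,[50,0,0],0]
    - [0,[50,0,0],0]
    - [0,[0,0,0],0]
    - [0,[0,0,0],0]

```text
t: 13.48
tool_pos: [0.3393, 0.2978, 0.4918]
orientation: [1.47, 2.776, 0.0]
force: [-0.2, -0.4, 0.4]
opening: 0.0004
```

```bash
python3 - <<'E'
from h import *
P=json.load(open('P.json'));s,R,t=tip();print(t,s['force'],s['t'])
a=viewer.read_camera('scene');b=viewer.read_camera('top')
for k,x,y in((.11,-.1,.0685),(-.11,-.1,.0685),(.11,.1,.0685)),: pass
for p in((.11,-.1,.0685),(-.11,-.1,.0685),(.11,.1,.0685),(-.11,.1,.0685)): 
    print(p,proj('scene',W(P,p)).round(1),proj('top',W(P,p)).round(1))
    cv2.circle(a,tuple(proj('scene',W(P,p)).round().astype(int).tolist()),1,(0,0,255),-1)
    cv2.circle(b,tuple(proj('top',W(P,p)).round().astype(int).tolist()),1,(0,0,255),-1)
f=lambda i:(255*(cv2.resize(i,(400,400),interpolation=cv2.INTER_CUBIC)/255.)**.6).astype('uint8')
cv2.imwrite('pics/fin.png',np.hstack([f(a[100:290,215:405]),f(b[120:330,225:435])]))
E
```

```text
[0.33939882 0.29771225 0.3058409 ] [-0.22931408 -0.37885264  0.44839579] 13.475
(0.11, -0.1, 0.0685) [313.3 242. ] [338.8 141.3]
(-0.11, -0.1, 0.0685) [233.5 170.8] [404.3 234.5]
(0.11, 0.1, 0.0685) [403.  186.5] [252.  196.9]
(-0.11, 0.1, 0.0685) [320.  128.9] [315.1 294.9]
```

View pics/fin.png

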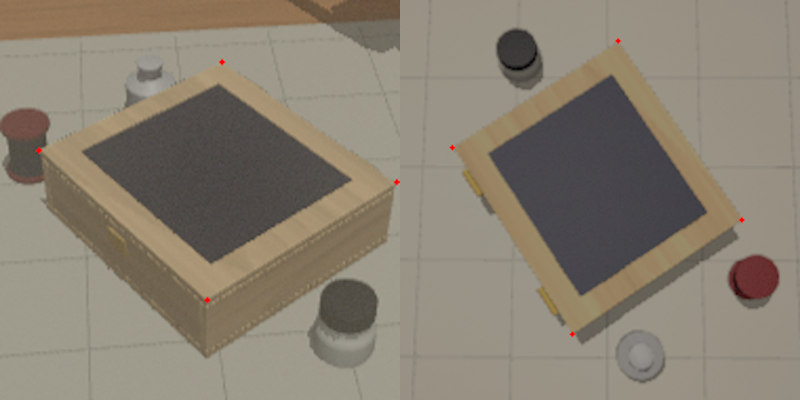

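The cover lies fully shut on the rim with no gap. Its corners match the predicted red dots within about 1–3 px, so the case has not moved. The jar, spool and weight are where they were, and the robot is clear.

```bash
python3 -c "
from plant import order
print(order.close_job())"
```

```text
the job is handed in; nothing more can be done
None
```

I pushed the flap flat into the case with the closed fingertips, then pushed the cover shut from its outer side. I handed the job in at about 13.6 s of the 64 s allowed; no verdict was reported.

- **Flap:** it reached its stop with about 12 N at tip height 50.2 mm (50 mm expected). The cover had not been touched and was open at about 1.81 rad.
- **Cover:** it reached its stop with about 21 N upward at tip height 68.7 mm (68.5 mm expected). The final pictures show it shut with no gap. The flap under it could not be seen by then, but it was flat in the last picture before the cover closed.
- **Case and bystanders:** in the final pictures the cover's corners lie within about 1–3 px of where I predicted them, which is about the error of my original fit. The case therefore moved no more than a few millimetres. By eye, the spool, jar and weight stand where they were; I did not measure their final positions.
- **Robot:** it ended clear of everything. No check failed or disagreed.

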